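# Close the bolt tin with its nested lids, then lift the cover alone

## Task

The blue bolt tin is refilled: take its two nested lids together by the brass knob and lower them onto the tin, the cover still on to keep in the loose sample bolt, until the inner lid sits fully home; do not drop them. Then let go, grip the black collar and lift the blue cover off alone, straight up, leaving the inner lid seated with the bolt in its dish. Finish while still holding the cover level above the tin, clear of the knob, so that I can take out the sample bolt; do not shove the tin or disturb the things around.

Things in the scene. Friction and masses are not known exactly. Their poses are not given: they have to be found in the camera images.
- tin: round blue sheet-metal tin, open at the top, loose, 0.9 kg: 106 mm outside, 100 mm bore, 85 mm tall, standing upright on the table (table top z = 0). Origin at the centre of its underside, z up. A few bolts lie on its floor, below 15 mm. The inner lid is home when its origin is 65 mm above this origin, on the axis
- inner_lid: round steel inner lid, 0.28 kg, alike at every yaw; origin: centre of its underside, z up. Dished pan 96 mm across at the top (tapering to 89 mm at its foot), 20 mm deep, plugs the tin; a flange 112 mm across at 20 to 23 mm then lies on the rim. A 13 mm stem carries the brass knob. It starts on the table, cover on, one loose bolt in its dish
- knob (a point): middle of the brass knob, on the inner lid's axis 66 mm above its origin. Knob: 26 mm diameter, from 54 to 78 mm above that origin; it stands clear above the cover's collar. Lifting by the knob carries both lids, as the cover rests on the inner lid's flange
- cover: round blue outer cover, 0.2 kg, alike at every yaw; origin on its axis at the underside of its flat top, which rests loosely on the flange: 23 mm above the inner lid's origin, up to 2 mm sideways play. Top 3 mm thick, 121 mm across; skirt 116 mm inside, down to 14 mm below the origin, passes outside the tin's rim. Collar in the middle
- collar (a point): middle of the black fluted collar, 14 mm above the cover's origin. Collar: 48 to 51 mm outside, 34 mm inside, from 3 to 27 mm above that origin; stem and knob pass through it with 4 mm to spare. Lifting by it takes the cover alone; from nested it must rise over 69 mm for the skirt to pass the knob's top
- sample_bolt: loose steel hex bolt, 44 mm long, head 10 mm across, lying in the dish of the inner lid, hidden by the cover at the start; origin at the middle of its underside
- offcut: bystander: sawn softwood offcut, 45 x 90 mm, 22 mm tall, lying beyond the work; origin at the centre of its underside
- tape: bystander: yellow tape measure, 118 x 37 mm, 64 mm tall, standing on the right of the table; origin at the centre of its underside
Not all that is in view belongs to the job. There is more than one size of the inner_lid; the job needs the middle-sized.

How it is judged:
By the outcome, as a careful person would: the job done as asked, in the order asked, and still so for the second after the job is handed in, while the arm keeps its last pose, push and grip.
It also fails if it takes over 51 s, if anything falls off the work surface, if the arm or the gripper's body presses on something with over 40 N, if the wrist force passes 120 N, or if a joint passes its speed limit or range.

## Robot

A 6-joint arm with a two-finger parallel gripper is mounted at the origin on a cart in front of the work surface, level with it; the furniture and walls round the work are solid. World frame = base frame: x ahead of the robot, y to its left, z up, the work surface at z = 0. Lengths are in mm, angles in rad, forces in N, time in s.
With the tool pointing down it reaches from about 375 to 975 mm from the base axis. Payload 3.8 kg.
Tool frame: the origin (TCP) lies midway between the tips of the shut fingers; the grasp point (between the pads) lies 19 mm behind it; z points along the fingers, y is the line along which they close (so a half turn about z gives the same grasp; the last joint's range is limited). The gripper opens to 85 mm and grips with 20 to 120 N. Pads are 22 mm wide; open, the fingers measure 114 mm over their backs; the gripper's body (76 mm by 85 mm) begins 54 mm behind the grasp point. The pads swing forward as they close: fully open they stand 13 mm farther back than shut.
Start: joints at [-1.256, 0.264, 1.604, -0, 1.274, -0.037], TCP at [232.591, -633.655, 231.28] pointing down, gripper open.
Joint ranges: [-2.63, 2.63], [-0.94, 2.18], [0.31, 2.57], [-1.31, 4.45], [0, 2.66], [-2.55, 2.55]. Speed limits (rad/s): [2.57, 2.57, 3.14, 3.14, 3.14, 3.14].

## Interface

Orientations are given as a unit quaternion [w, x, y, z].
In Python, from rig import bot gives the robot as it stands.
- The arm moves only by the tool carry_out, never from a script. Its argument "motion" is a list that holds one entry, the list of rows, each a list of 5 numbers: the shift along the tool's x, y, z in m, then the turn about the tool's z in rad, then the opening, from 0 (shut) to 1 (fully open). A call has 1 to 20 rows; each row shifts and turns the commanded pose from where the row before left it, along the tool's axes as they then stand; what a row does not reach is not made up. A row lasts 1/12 s, in which the tool goes at most 41.7 mm and 7.16 degrees, less where a joint would pass 70% of its speed; a pose out of reach is approached as far as the arm can. A call is refused whole if a number of a shift passes 0.0417 or a number of a turn 0.125, either way. A call with a gripper value outside its range is refused whole. The fingers move at their own pace and stop on an object; "newtons" is the grip in N (left out, the last holds). Time passes only in rows, so rows that do not move let the fingers close. It gives the time, the measured TCP pose, the force, the opening and the grip force at its end, in the units of the state.
- bot.get_obs(): the state, without advancing time (a new reading comes with each control period).
- bot.get_image(name): name is "scene" or "side" or "wrist"; returns (picture, depth): 384x512x3 uint8, red, green, blue; 384x512 float32, mm along the optical axis (not along the pixel's ray), 0 where there is no reading.
- bot.camera_model(name): a dict with "vfov" (degrees; the focal length in pixels is half the picture's height over the tangent of half this angle, whatever the lens; pixels are square), "cx", "cy" (the principal point, pixels), "origin" and "orientation" of the camera in the world. Camera axes: x right, y up, looking along -z (the intrinsics and any distortion apply to the point x, -y, -z); pixel columns grow to the right and rows downward; lengths in mm; the calibration is good to about 2 mm. The wrist camera is an equidistant fisheye: a pixel r from the principal point sees the ray r / f radians off the axis. A picture is of the moment at which its call begins: read the wrist's pose just before it. camera_model takes no time and is no camera call; for the wrist camera it gives the pose at the moment of the call.
- bot.hand_in(): hands the job in; it is judged then, once.
The state is a dict: "time": time; "q": joint angles; "qvel": joint speeds; "joint_torque": joint torques, N m; "tool_pos": TCP position; "eef_rot": TCP orientation; "contact_force": force on the tool from outside, world axes, zero at the start; "torque": the same for the moment, N m; "width": opening from 0.0 (shut) to 1.0 (fully open); "grasp_force": force on a finger pad.
Only numpy, scipy, OpenCV 4.12 (cv2) and the standard library are available. Lean on these libraries where they do the work, as an engineer would, in place of code of your own. Each camera call takes 0.05 s, during which the arm holds its last target. There are 200 camera calls.

## Working session

There is one attempt and no reset: what is moved stays moved. The work goes in short steps, Python scripts to look and compute and a tool call to move; the robot and the scene stay as the last step left them, time stands still between calls to the robot, and variables do not carry over. Pictures are saved under pics/ and viewed, at most 10 in all, crops included, and the job is handed in when it is done.

Besides the shell and the picture viewer there is one more tool, called after "Call:" as name(argument=value, ...), one argument or row to a line, values as JSON. carry_out: Moves the arm, as the interface text tells. Its arguments: {"type":"object","properties":{"motion":{"type":"array","items":{"type":"array","items":{"type":"array","items":{"type":"number"}}}},"newtons":{"type":"number"}},"required":["motion"]}

```bash
mkdir -p pics; cat > h.py <<'E'
import numpy as np, cv2
from rig import bot
from scipy.spatial.transform import Rotation as R
def cam(n):
    m=bot.camera_model(n); q=m['orientation']
    return m, R.from_quat([q[1],q[2],q[3],q[0]]).as_matrix(), np.array(m['origin'])
def grab(n):
    c=cam(n); im,d=bot.get_image(n); return im,d,c
def cloud(im,d,c):
    m,Rm,o=c; h,w=d.shape; f=h/2/np.tan(np.radians(m['vfov'])/2)
    u,v=np.meshgrid(np.arange(w),np.arange(h)); x=(u-m['cx'])/f; y=(v-m['cy'])/f
    P=np.stack([x*d,-y*d,-d],-1)@Rm.T+o; P[d<=0]=np.nan
    return P
E
python3 - <<'E'
from h import *
for n in('scene','side'):
    im,d,c=grab(n); print(n,c[0]); np.savez('%s0.npz'%n,im=im,d=d)
    cv2.imwrite('pics/%s0.png'%n,im[...,::-1])
s=bot.get_obs(); print(s['time'],s['tool_pos'],s['eef_rot'],s['width'])
E
```

```text
scene {'vfov': 49.14957318592216, 'cx': 256.71618106050755, 'cy': 194.9402898143112, 'origin': array([129.84555516, 674.43358302, 630.36083542]), 'orientation': array([-0.21991825, -0.11788773,  0.447749  ,  0.85863804])}
side {'vfov': 48.716851282246424, 'cx': 259.3189439424179, 'cy': 191.8025258729732, 'origin': array([  272.24293827, -1122.72451186,   581.84573566]), 'orientation': array([ 0.8359258 ,  0.53782363, -0.06255526, -0.08978105])}
0.1 [ 232.39144966 -633.02340775  230.06429027] [-1.02548542e-03  9.84570422e-01  1.74985746e-01 -1.43781217e-04] 1.0032700202002913
```

View pics/scene0.png

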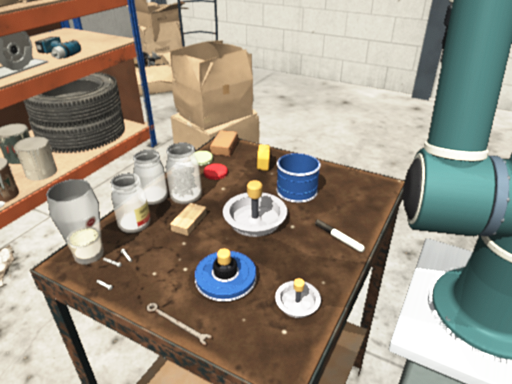

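View pics/side0.png

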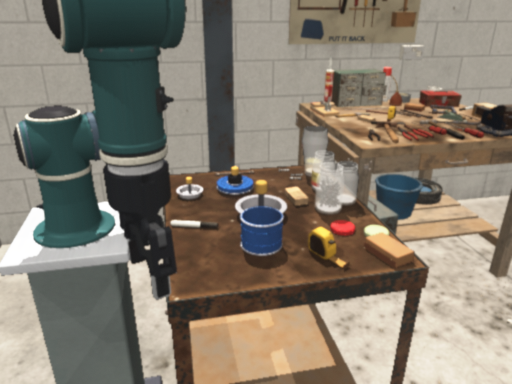

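The scene view shows the blue cover with its knob at about (224,258), the tin at (298,177), decoy lids at (255,213) and (298,297), and the offcut at (188,219). The side view shows the cover at (235,184), the tin at (262,230) and the tape at (323,243).

```bash
python3 - <<'E'
from h import *
def circ(p):
    A=np.c_[2*p,np.ones(len(p))]; s=np.linalg.lstsq(A,(p**2).sum(1),rcond=None)[0]
    return s[:2],np.sqrt(s[2]+s[0]**2+s[1]**2)
for n in('scene','side'):
    z=np.load(n+'0.npz'); im=z['im']; d=z['d']; P=cloud(im,d,cam(n)); hsv=cv2.cvtColor(im,cv2.COLOR_RGB2HSV)
    H,S,V=[hsv[...,i] for i in range(3)]
    blue=((H>100)&(H<125)&(S>130)).astype(np.uint8); br=((H>15)&(H<32)&(S>150)&(V>120)).astype(np.uint8)
    for nm,m in(('blue',blue),('brass',br)):
        k,l,st,ce=cv2.connectedComponentsWithStats(m)
        for i in range(1,k):
            if st[i,4]<25: continue
            q=P[(l==i)&np.isfinite(P[...,0])]
            if len(q)==0 or q[:,2].min()<-50 or np.median(q[:,0])>1100: continue
            zs=np.percentile(q[:,2],[2,50,98]).round(); print(n,nm,ce[i].round(),st[i,4],'med',np.median(q,0).round(),'z',zs)
            if nm=='blue':
                for zp in (zs[2]-2,26,85):
                  # pixels' outer contour rays hull on plane zp
                  hu=cv2.convexHull(np.argwhere(l==i)[:,::-1].astype(np.int32))[:,0]
                  mm,Rm,o=cam(n); f=192/np.tan(np.radians(mm['vfov'])/2)
                  r=np.c_[(hu[:,0]-mm['cx'])/f,-(hu[:,1]-mm['cy'])/f,-np.ones(len(hu))]@Rm.T
                  g=(o+r*((zp-o[2])/r[:,2])[:,None])[:,:2]
                  print('  plane',zp,*circ(g))
                t=q[q[:,2]>zs[2]-4]; (c,ra)=circ(t[:,:2]); print('  top ring',c.round(1),ra.round(1),len(t), 'bbox mid',(t[:,:2].max(0)+t[:,:2].min(0))/2,np.ptp(t[:,:2],axis=0))
    # all things near: table height check
    t=P[(P[...,0]>350)&(P[...,0]<900)&(abs(P[...,1])<350)&(abs(P[...,2])<15)]; print('table z',np.median(t[:,2]))
E
```

```text
scene blue [298. 163.] 564 med [ 508. -232.   60.] z [27. 60. 81.]
  plane 79.0 [ 491.81605081 -196.45713207] 48.087621610428194
  plane 26 [ 526.61075336 -280.17219657] 52.71008258628109
  plane 85 [ 487.87702787 -186.97995496] 47.56432414145899
  top ring [ 489.5 -190.5] 48.7 65 bbox mid [ 489.63904301 -214.0855013 ] [99.10781016 54.7923613 ]
scene blue [297. 186.] 873 med [ 469. -144.   42.] z [ 8. 42. 74.]
  plane 72.0 [ 463.49757573 -121.44181086] 66.10433131141393
  plane 26 [ 490.98516435 -187.00921064] 71.55027065271179
  plane 85 [ 455.72934416 -102.91189353] 64.56526149759718
  top ring [ 487.6 -186.1] 50.2 61 bbox mid [ 479.76285827 -158.57194732] [86.71088193 49.86700809]
scene blue [225. 277.] 1592 med [465. 197.  26.] z [16. 26. 28.]
  plane 26.0 [476.56715226 182.99660447] 62.12317562224457
  plane 26 [476.56715226 182.99660447] 62.12317562224457
  plane 85 [442.71887317 230.9725487 ] 56.058475286141935
  top ring [479.3 179.7] 47.4 1335 bbox mid [479.48902138 178.76739449] [119.48067489 120.35034385]
scene brass [263. 161.] 173 med [ 614. -232.   28.] z [ 2. 28. 61.]

[... 703 characters left out ...]
2 56 bbox mid [ 492.22769956 -160.65531489] [92.11629588 41.60590639]
side blue [261. 238.] 912 med [ 477. -238.   40.] z [ 7. 40. 72.]
  plane 70.0 [ 470.1304757  -265.86634765] 70.31746321892324
  plane 26 [ 487.14156134 -192.20790605] 76.36219147599321
  plane 85 [ 464.33124195 -290.97718001] 68.25676040401086
  top ring [ 489.  -192.7] 51.9 76 bbox mid [ 483.09425729 -224.80821222] [92.08181797 45.765016  ]
side brass [234. 171.] 32 med [478. 166.  65.] z [56. 65. 73.]
side brass [188. 180.] 26 med [327. 152.  50.] z [22. 50. 58.]
side brass [261. 187.] 95 med [522. -40.  92.] z [ 77.  92. 103.]
side brass [327. 243.] 358 med [ 635. -290.   38.] z [-3. 38. 61.]
table z -1.719412472331669
```

Call:
carry_out(
  motion=[
    [[0.01, -0.013, 0, 0, 1], [0.017, -0.0226, 0, 0, 1], [0.017, -0.0226, 0, 0, 1], [0.017, -0.0226, 0, 0, 1], [0.017, -0.0226, 0, 0, 1], [0.017, -0.0226, 0, 0, 1], [0.017, -0.0226, 0, 0, 1], [0.017, -0.0226, 0, 0, 1], [0.017, -0.0226, 0, 0, 1], [0.017, -0.0226, 0, 0, 1], [0.017, -0.0226, 0, 0, 1], [0.017, -0.0226, 0, 0, 1], [0.017, -0.0226, 0, 0, 1], [0.017, -0.0226, 0, 0, 1], [0.017, -0.0226, 0, 0, 1], [0.017, -0.0226, 0, 0, 1], [0.017, -0.0226, 0, 0, 1]],
  ],
)

```text
time: 1.52
tool_pos: [368.0, -183.4, 230.9]
eef_rot: [-0.0, 0.985, 0.175, -0.0]
contact_force: [1.0, 0.3, 0.4]
width: 0.996
grasp_force: 0.0
```

Call:
carry_out(
  motion=[
    [[0.017, -0.0226, 0, 0, 1], [0.017, -0.0226, 0, 0, 1], [0.017, -0.0226, 0, 0, 1], [0.017, -0.0226, 0, 0, 1], [0.017, -0.0226, 0, 0, 1], [0.017, -0.0226, 0, 0, 1], [0.017, -0.0226, 0, 0, 1], [0.017, -0.0226, 0, 0, 1], [0.017, -0.0226, 0, 0, 1], [0.017, -0.0226, 0, 0, 1], [0.017, -0.0226, 0, 0, 1], [0.017, -0.0226, 0, 0, 1], [0.017, -0.0226, 0, 0, 1], [0.01, -0.013, 0, 0, 1], [0, 0, 0, 0, 1], [0, 0, 0, 0, 1], [0, 0, 0, 0, 1]],
  ],
)

```text
time: 2.93
tool_pos: [478.8, 182.1, 230.7]
eef_rot: [0.0, 0.985, 0.175, -0.001]
contact_force: [0.7, -0.3, -0.3]
width: 0.998
grasp_force: 0.0
```

```bash
python3 - <<'E'
from h import *
s=bot.get_obs(); print(s['time'],s['tool_pos'],s['eef_rot'],s['q'],s['contact_force'])
im,d,c=grab('wrist'); print(c[0]); np.savez('w1.npz',im=im,d=d); cv2.imwrite('pics/w1.png',im[...,::-1])
E
```

```text
2.9333 [478.75733975 182.11316441 230.73912368] [ 3.66866649e-04  9.84545165e-01  1.75129161e-01 -6.78896774e-04] [ 3.15220440e-01 -4.50334257e-02  1.94591306e+00 -5.68699885e-04
  1.24215953e+00  1.53412669e+00] [ 0.68112649 -0.34819378 -0.33726843]
{'vfov': 65.70646984690485, 'cx': 255.95156820367384, 'cy': 193.65394020009222, 'origin': array([555.64582383, 209.76960135, 373.95689166]), 'orientation': array([ 0.80941917, -0.13158616,  0.09140981, -0.56495127])}
```

View pics/w1.png

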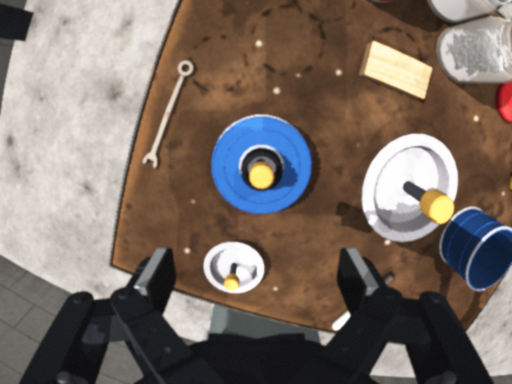

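The wrist view shows the blue cover at (262,164) and its knob at (261,176). The big decoy is at (410,188) and the tin at (478,250). I'll fix the cover and knob by casting fisheye rays.

```bash
cat >> h.py <<'E'
def frays(uv,c):
    m,Rm,o=c; f=192/np.tan(np.radians(m['vfov'])/2); e=np.asarray(uv,float)-[m['cx'],m['cy']]
    r=np.linalg.norm(e,axis=1)+1e-9; t=r/f; s=np.sin(t)/r
    return np.c_[e[:,0]*s,-e[:,1]*s,-np.cos(t)]@Rm.T
def onplane(uv,c,z):
    r=frays(uv,c); o=c[2]; return (o+r*((z-o[2])/r[:,2])[:,None])[:,:2]
def comps(im,lo,hi,amin):
    hsv=cv2.cvtColor(im,cv2.COLOR_RGB2HSV); k,l,st,ce=cv2.connectedComponentsWithStats(cv2.inRange(hsv,lo,hi))
    return [(ce[i],st[i,4],l==i) for i in range(1,k) if st[i,4]>=amin]
def hull(m): return cv2.convexHull(np.argwhere(m)[:,::-1].astype(np.int32))[:,0]
BL=((100,130,30),(125,255,255)); BR=((15,150,120),(32,255,255))
E
python3 - <<'E'
from h import *
z=np.load('w1.npz'); im=z['im']; d=z['d']; c=cam('wrist')
for ce,a,m in comps(im,*BL,300):
    g=onplane(hull(m),c,26).astype(np.float32); print('blue',ce.round(),a,cv2.minEnclosingCircle(g),'plane85',cv2.minEnclosingCircle(onplane(hull(m),c,85).astype(np.float32)))
for ce,a,m in comps(im,*BR,100):
    for zz in (66,78): g=onplane(hull(m),c,zz).astype(np.float32); print('brass',ce.round(),a,zz,cv2.minEnclosingCircle(g),onplane([ce],c,zz))
E
```

```text
blue [261. 165.] 5973 ((481.29302978515625, 175.12112426757812), 61.17210006713867) plane85 ((493.8999328613281, 180.93301391601562), 50.80508041381836)
blue [465. 237.] 1876 ((490.6814880371094, -192.03343200683594), 69.46373748779297) plane85 ((501.6974182128906, -123.9986343383789), 57.691497802734375)
blue [491. 259.] 1738 ((476.07080078125, -275.57171630859375), 61.4732780456543) plane85 ((489.5627746582031, -193.37940979003906), 51.05526351928711)
brass [262. 175.] 162 66 ((480.6817932128906, 176.2536163330078), 14.8486328125) [[481.79134233 175.35000921]]
brass [262. 175.] 162 78 ((483.6025085449219, 177.5450439453125), 14.270428657531738) [[484.66892559 176.67662319]]
brass [429. 202.] 329 66 ((519.50927734375, -40.55582046508789), 23.35018539428711) [[523.7758896  -33.33585965]]
brass [429. 202.] 329 78 ((520.9179077148438, -30.82103729248047), 22.44086456298828) [[525.0184405 -23.882252 ]]
```

Call:
carry_out(
  motion=[
    [[0, 0.003, 0.01, 0, 1], [0, 0.003, 0.02, 0, 1], [0, 0, 0.02, 0, 1], [0, 0, 0.02, 0, 1], [0, 0, 0.02, 0, 1], [0, 0, 0.02, 0, 1], [0, 0, 0.01, 0, 1], [0, 0, 0, 0, 1], [0, 0, 0, 0, 1]],
  ],
)

```text
time: 3.73
tool_pos: [481.0, 176.4, 110.8]
eef_rot: [0.0, 0.985, 0.175, -0.001]
contact_force: [0.5, -0.3, 0.5]
width: 1.001
grasp_force: 0.0
```

```bash
python3 - <<'E'
from h import *
s=bot.get_obs(); print(s['time'],s['tool_pos'])
im,d,c=grab('wrist'); cv2.imwrite('pics/w2.png',im[...,::-1])
for ce,a,m in comps(im,*BL,300):
    g=onplane(hull(m),c,26).astype(np.float32); print('blue',ce.round(),a,cv2.minEnclosingCircle(g))
for ce,a,m in comps(im,*BR,100):
    h=hull(m)
    for zz in (66,78): g=onplane(h,c,zz).astype(np.float32); print('brass',ce.round(),a,zz,cv2.minEnclosingCircle(g))
E
```

```text
3.7333 [480.98094573 176.37027651 110.82142441]
blue [256. 192.] 12036 ((481.3974914550781, 175.6522674560547), 60.88139343261719)
blue [498. 299.] 1124 ((449.5401611328125, -190.2410888671875), 82.80426025390625)
brass [255. 216.] 531 66 ((481.4720458984375, 176.1884765625), 15.573319435119629)
brass [255. 216.] 531 78 ((486.3492126464844, 177.95632934570312), 14.57935619354248)
brass [492. 251.] 872 66 ((515.9720458984375, -63.61104965209961), 41.76168441772461)
brass [492. 251.] 872 78 ((518.6475219726562, -46.540443420410156), 39.09663391113281)
```

View pics/w2.png

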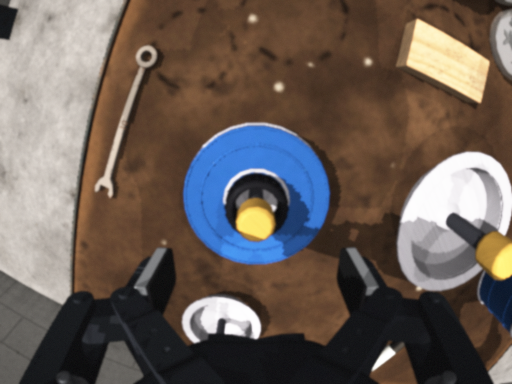

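The cover is at (256,192) and its knob at (256,216), midway between the fingers at about 157 and 360. That is aligned with the TCP within 1 mm, so I descend and grip the knob.

Call:
carry_out(
  motion=[
    [[0, 0, 0.01, 0, 1], [0, 0, 0.015, 0, 1], [0, 0, 0.015, 0, 1], [0, 0, 0.01, 0, 1], [0, 0, 0.006, 0, 1], [0, 0, 0, 0, 1], [0, 0, 0, 0, 1]],
  ],
)

```text
time: 4.37
tool_pos: [481.6, 177.2, 55.4]
eef_rot: [0.0, 0.985, 0.175, 0.0]
contact_force: [0.5, 0.1, -0.1]
width: 0.999
grasp_force: 0.0
```

Call:
carry_out(
  motion=[
    [[0, 0, 0, 0, 0.6], [0, 0, 0, 0, 0.5], [0, 0, 0, 0, 0.4], [0, 0, 0, 0, 0.35], [0, 0, 0, 0, 0.2], [0, 0, 0, 0, 0.1], [0, 0, 0, 0, 0], [0, 0, 0, 0, 0], [0, 0, 0, 0, 0], [0, 0, 0, 0, 0], [0, 0, 0, 0, 0], [0, 0, 0, 0, 0]],
  ],
  newtons=60,
)

```text
time: 5.37
tool_pos: [481.8, 177.1, 56.0]
eef_rot: [0.0, 0.985, 0.175, 0.0]
contact_force: [-0.3, -1.5, 5.9]
width: 0.278
grasp_force: 59.1
```

Call:
carry_out(
  motion=[
    [[0, 0, -0.001, 0, 0], [0, 0, -0.003, 0, 0], [0, 0, -0.006, 0, 0], [0, 0, -0.01, 0, 0], [0, 0, -0.01, 0, 0], [0, 0, 0, 0, 0], [0, 0, 0, 0, 0], [0, 0, 0, 0, 0]],
  ],
)

```text
time: 6.03
tool_pos: [481.6, 177.2, 85.6]
eef_rot: [-0.0, 0.985, 0.175, 0.0]
contact_force: [0.1, 0.2, -4.3]
width: 0.278
grasp_force: 59.1
```

```bash
python3 - <<'E'
from h import *
im,d,c=grab('side'); a=im[130:230,160:340,::-1]
im,d,c=grab('scene'); b=im[200:320,150:330,::-1]
cv2.imwrite('pics/l1.png',cv2.resize(np.vstack([a,b]),None,fx=2.7,fy=2.7,interpolation=2))
E
```

```text
(no output)
```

View pics/l1.png

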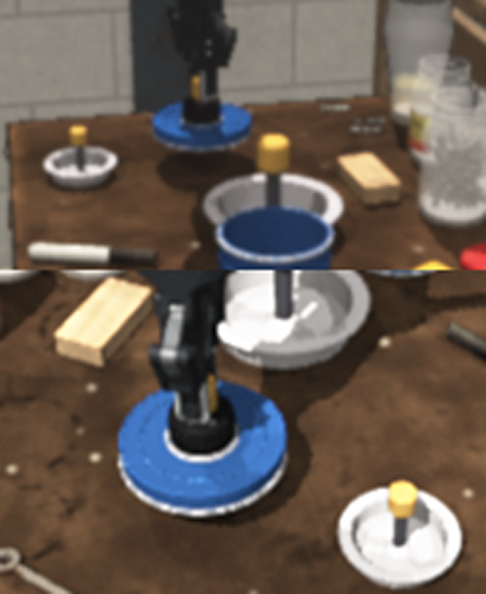

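Call:
carry_out(
  motion=[
    [[0, 0, -0.006, 0, 0], [0, 0, -0.013, 0, 0], [0, 0, -0.015, 0, 0], [0, 0, -0.015, 0, 0], [0, 0, -0.015, 0, 0], [0, 0, -0.015, 0, 0], [0, 0, -0.015, 0, 0], [0, 0, -0.014, 0, 0], [0, 0, -0.008, 0, 0], [0, 0, -0.004, 0, 0], [0, 0, 0, 0, 0]],
  ],
)

```text
time: 7.05
tool_pos: [481.9, 177.3, 206.2]
eef_rot: [-0.0, 0.985, 0.175, 0.001]
contact_force: [2.1, 0.3, -4.6]
width: 0.276
grasp_force: 59.3
```

Call:
carry_out(
  motion=[
    [[-0.0015, 0.0045, 0, 0, 0], [-0.003, 0.009, 0, 0, 0], [-0.005, 0.0145, 0, 0, 0], [-0.007, 0.02, 0, 0, 0], [-0.0075, 0.022, 0, 0, 0], [-0.0075, 0.022, 0, 0, 0], [-0.0075, 0.022, 0, 0, 0], [-0.0075, 0.022, 0, 0, 0], [-0.0075, 0.022, 0, 0, 0], [-0.0075, 0.022, 0, 0, 0], [-0.0075, 0.022, 0, 0, 0], [-0.0075, 0.022, 0, 0, 0], [-0.0075, 0.022, 0, 0, 0], [-0.0075, 0.022, 0, 0, 0], [-0.0075, 0.022, 0, 0, 0], [-0.007, 0.02, 0, 0, 0], [-0.006, 0.017, 0, 0, 0], [-0.004, 0.012, 0, 0, 0], [-0.003, 0.008, 0, 0, 0], [-0.0005, 0.002, 0, 0, 0]],
  ],
)

```text
time: 8.72
tool_pos: [488.9, -192.9, 204.6]
eef_rot: [-0.0, 0.985, 0.174, -0.001]
contact_force: [0.9, 0.6, -4.3]
width: 0.276
grasp_force: 59.4
```

Call:
carry_out(
  motion=[
    [[0, 0, 0, 0, 0], [0, 0, 0, 0, 0], [0, 0, 0, 0, 0]],
  ],
)

```text
time: 8.97
tool_pos: [489.4, -190.8, 205.1]
eef_rot: [-0.0, 0.984, 0.175, -0.0]
contact_force: [0.9, 0.2, -4.6]
width: 0.277
grasp_force: 59.4
```

```bash
python3 - <<'E'
from h import *
s=bot.get_obs(); print(s['time'],s['tool_pos'],s['contact_force'],s['width'])
for n in('scene','side'):
    im,d,c=grab(n); np.savez(n+'2.npz',im=im,d=d); cv2.imwrite('pics/%s2.png'%n,im[...,::-1])
a=cv2.imread('pics/scene2.png')[60:240,220:400]; b=cv2.imread('pics/side2.png')[100:280,170:350]
cv2.imwrite('pics/c2.png',cv2.resize(np.hstack([a,b]),None,fx=2.2,fy=2.2))
E
```

```text
8.9667 [ 489.42448059 -190.75039152  205.1200809 ] [ 0.88796146  0.19510514 -4.57432389] 0.2771275186527722
```

View pics/c2.png

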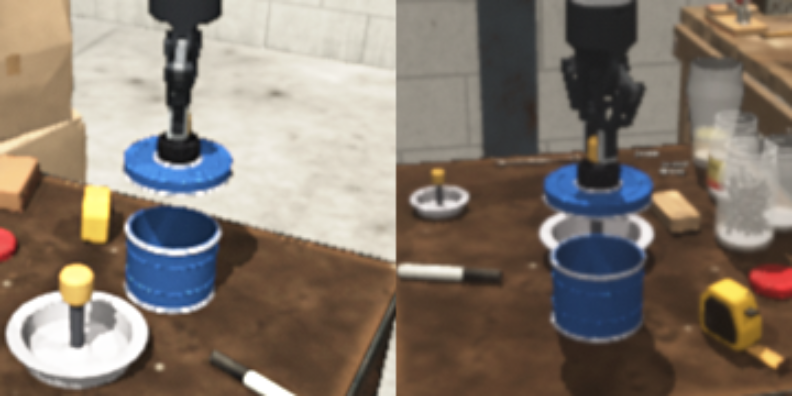

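The cover hangs level about 60 mm above the tin in both views. In the crops the cover is at (178,163) and (598,187), and the tin at (172,255) and (598,285). Next I measure cover against tin in each camera.

```bash
python3 - <<'E'
from h import *
from scipy.optimize import least_squares
def fit(p,r):
    return least_squares(lambda s:np.hypot(*(p-s).T)-r,p.mean(0),loss='soft_l1',f_scale=1.5).x
for n in('scene','side'):
    for tag in '20':
        z=np.load(n+tag+'.npz'); P=cloud(z['im'],z['d'],cam(n)); c0=(489,-191)
        rr=np.hypot(P[...,0]-c0[0],P[...,1]-c0[1])
        q=P[(rr<60)&(P[...,2]>81)&(P[...,2]<90)]; q=q[:,:2]
        # inner wall & outer wall both seen: near rim outer, far rim inner -> rim mid r 51.5
        print(n,tag,'rim',fit(q,51.5).round(1),len(q),'zmax',np.nanpercentile(P[(rr<60)&(P[...,2]<95)][:,2],99.5))
        zt=P[(rr<70)&(P[...,2]>81)&(P[...,2]<90)]
        # blue wall seen outside, z 20..75
        w=P[(rr<62)&(P[...,2]>20)&(P[...,2]<60)]; cd=cam(n)[2][:2]-c0
        w=w[(w[:,:2]-c0)@cd>0][:,:2]; print('   outer wall',fit(w,53).round(1),len(w))
        if tag=='2':
            t=P[(rr<66)&(P[...,2]>169)&(P[...,2]<180)]; print('   cover top z',np.median(t[:,2]))
            b=t[:,:2].astype(np.float32); print('   encl',cv2.minEnclosingCircle(b),len(b))
            w=P[(rr<70)&(P[...,2]>158)&(P[...,2]<171)]; w=w[(w[:,:2]-c0)@cd>0][:,:2]; print('   skirt',fit(w,60.5).round(1),len(w))
E
```

```text
scene 2 rim [ 488.5 -187.4] 195 zmax 85.75869526978302
   outer wall [ 489.4 -189.3] 527
   cover top z 174.50073544262182
   encl ((487.0509033203125, -187.92918395996094), 61.56766891479492) 729
   skirt [ 488.8 -189.8] 248
scene 0 rim [ 488.6 -186.9] 191 zmax 85.98737241249006
   outer wall [ 489.5 -189.3] 531
side 2 rim [ 488.9 -193.4] 150 zmax 83.91943461941041
   outer wall [ 489.7 -191.1] 566
   cover top z 173.1289640141556
   encl ((488.0611877441406, -192.94345092773438), 61.58978271484375) 631
   skirt [ 489.1 -191.4] 254
side 0 rim [ 489.2 -193.3] 155 zmax 83.97032357522846
   outer wall [ 489.8 -191.1] 565
```

Lids and tin are coaxial within about 0.7 mm. Next I lower most of the way.

Call:
carry_out(
  motion=[
    [[0.0005, 0, 0.006, 0, 0], [0, 0, 0.01, 0, 0], [0, 0, 0.012, 0, 0], [0, 0, 0.012, 0, 0], [0, 0, 0.01, 0, 0], [0, 0, 0.006, 0, 0], [0, 0, 0.005, 0, 0], [0, 0, 0.005, 0, 0], [0, 0, 0.004, 0, 0], [0, 0, 0, 0, 0], [0, 0, 0, 0, 0]],
  ],
)

```text
time: 9.98
tool_pos: [490.1, -191.6, 135.3]
eef_rot: [0.0, 0.985, 0.175, 0.0]
contact_force: [-0.3, -0.3, -4.3]
width: 0.273
grasp_force: 59.4
```

Call:
carry_out(
  motion=[
    [[0, 0, 0.002, 0, 0], [0, 0, 0.002, 0, 0], [0, 0, 0.002, 0, 0], [0, 0, 0.002, 0, 0], [0, 0, 0.001, 0, 0], [0, 0, 0, 0, 0], [0, 0, 0, 0, 0]],
  ],
)

```text
time: 10.57
tool_pos: [489.9, -191.4, 126.2]
eef_rot: [-0.0, 0.985, 0.175, -0.0]
contact_force: [0.1, -0.6, -5.2]
width: 0.281
grasp_force: 59.4
```

Call:
carry_out(
  motion=[
    [[0, 0, 0.001, 0, 0], [0, 0, 0.001, 0, 0], [0, 0, 0.001, 0, 0], [0, 0, 0.001, 0, 0], [0, 0, 0, 0, 0], [0, 0, 0, 0, 0]],
  ],
)

```text
time: 11.07
tool_pos: [489.9, -191.4, 122.1]
eef_rot: [-0.0, 0.985, 0.175, -0.0]
contact_force: [-0.1, -0.1, -4.9]
width: 0.274
grasp_force: 59.4
```

Call:
carry_out(
  motion=[
    [[0, 0, 0.0005, 0, 0], [0, 0, 0.0005, 0, 0], [0, 0, 0.0005, 0, 0], [0, 0, 0, 0, 0], [0, 0, 0, 0, 0]],
  ],
)

```text
time: 11.48
tool_pos: [490.2, -191.6, 121.2]
eef_rot: [0.0, 0.985, 0.175, 0.0]
contact_force: [-0.5, 0.5, -1.7]
width: 0.279
grasp_force: 59.7
```

Contact is starting, so I seat it gently.

Call:
carry_out(
  motion=[
    [[0, 0, 0.0003, 0, 0], [0, 0, 0.0003, 0, 0], [0, 0, 0, 0, 0], [0, 0, 0, 0, 0], [0, 0, 0, 0, 0]],
  ],
)

```text
time: 11.9
tool_pos: [490.2, -191.5, 121.0]
eef_rot: [0.0, 0.985, 0.175, 0.0]
contact_force: [-3.4, 1.9, 6.5]
width: 0.274
grasp_force: 60.4
```

Call:
carry_out(
  motion=[
    [[0, 0, 0, 0, 0.3], [0, 0, 0, 0, 0.4], [0, 0, 0, 0, 0.5], [0, 0, 0, 0, 0.7], [0, 0, 0, 0, 0.9], [0, 0, 0, 0, 1], [0, 0, 0, 0, 1], [0, 0, 0, 0, 1], [0, 0, 0, 0, 1]],
  ],
)

```text
time: 12.65
tool_pos: [490.0, -191.5, 120.1]
eef_rot: [0.0, 0.985, 0.175, 0.0]
contact_force: [-0.4, -0.2, 0.6]
width: 1.001
grasp_force: 0.0
```

```bash
python3 - <<'E'
from h import *
s=bot.get_obs(); print(s['time'],s['tool_pos'],s['contact_force'],s['width'])
I=[]
for n,a in(('scene',(60,220)),('side',(100,170))):
    im,d,c=grab(n); P=cloud(im,d,c); I.append(im[a[0]:a[0]+180,a[1]:a[1]+180,::-1]); c0=(489,-191)
    rr=np.hypot(P[...,0]-c0[0],P[...,1]-c0[1]); t=P[(rr<66)&(rr>30)&(P[...,2]>85)&(P[...,2]<97)]
    A=np.c_[t[:,:2]-c0,np.ones(len(t))]; t2=t; 
    pl=np.linalg.lstsq(A,t[:,2],rcond=None)[0]; print(n,'cover top',np.median(t[:,2]),'tilt',pl[:2],cv2.minEnclosingCircle(t[:,:2].astype(np.float32)))
im,d,c=grab('wrist'); I.append(im[::2,::2,::-1][:180,:256])
for ce,a,m in comps(im,*BR,100): print('brass',ce,a,cv2.minEnclosingCircle(onplane(hull(m),c,131).astype(np.float32)))
for ce,a,m in comps(im,*BL,1500): print('blue',ce,a,cv2.minEnclosingCircle(onplane(hull(m),c,91).astype(np.float32)))
cv2.imwrite('pics/r3.png',cv2.resize(np.hstack(I),(790,231)))
E
```

```text
12.65 [ 489.99981014 -191.48536073  120.1458386 ] [-0.39367377 -0.1750803   0.64536344] 1.001046127046195
scene cover top 90.51424546689856 tilt [ 0.00358534 -0.00765021] ((489.25360107421875, -189.10357666015625), 62.86774826049805)
side cover top 88.89132174190053 tilt [0.00049774 0.00508006] ((488.1910705566406, -193.88746643066406), 61.93253707885742)
brass [396.31583052  76.33714583] 3847 ((603.816650390625, -226.87139892578125), 30.038211822509766)
brass [ 36.68347339 100.22969188] 714 ((532.9791259765625, -49.145713806152344), 14.637405395507812)
brass [254.62342342 265.96156156] 1665 ((488.9418029785156, -192.8973846435547), 17.562095642089844)
blue [256.51913741 212.28389974] 17714 ((489.49920654296875, -192.51129150390625), 61.2495002746582)
```

View pics/r3.png

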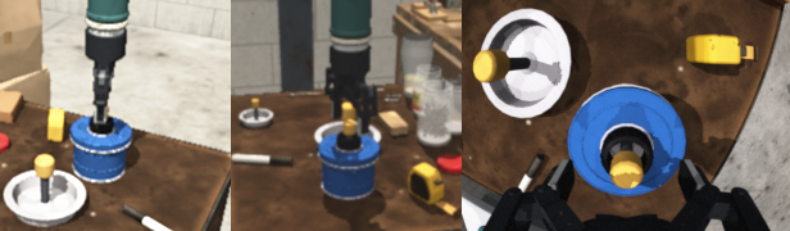

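The cover sits level at the home height (top about 90), centred on the TCP. Now I go down to the collar and grip it.

Call:
carry_out(
  motion=[
    [[-0.0005, 0, 0.004, 0, 1], [0, 0, 0.006, 0, 1], [0, 0, 0.006, 0, 1], [0, 0, 0.006, 0, 1], [0, 0, 0.004, 0, 1], [0, 0, 0, 0, 1], [0, 0, 0, 0, 1]],
  ],
  newtons=40,
)

```text
time: 13.38
tool_pos: [489.1, -191.5, 93.5]
eef_rot: [-0.0, 0.985, 0.175, -0.001]
contact_force: [-0.7, -0.2, 0.5]
width: 1.001
grasp_force: 0.0
```

Call:
carry_out(
  motion=[
    [[0, 0, 0, 0, 0.85], [0, 0, 0, 0, 0.75], [0, 0, 0, 0, 0.7], [0, 0, 0, 0, 0.65], [0, 0, 0, 0, 0.6], [0, 0, 0, 0, 0.55], [0, 0, 0, 0, 0.4], [0, 0, 0, 0, 0], [0, 0, 0, 0, 0], [0, 0, 0, 0, 0]],
  ],
  newtons=40,
)

```text
time: 14.22
tool_pos: [489.8, -191.6, 94.7]
eef_rot: [0.0, 0.985, 0.175, 0.0]
contact_force: [-1.6, 2.6, 5.8]
width: 0.567
grasp_force: 40.8
```

Call:
carry_out(
  motion=[
    [[0, 0, -0.001, 0, 0], [0, 0, -0.002, 0, 0], [0, 0, -0.003, 0, 0], [0, 0, -0.004, 0, 0], [0, 0, 0, 0, 0], [0, 0, 0, 0, 0]],
  ],
  newtons=50,
)

```text
time: 14.72
tool_pos: [489.7, -191.8, 104.4]
eef_rot: [0.0, 0.985, 0.175, 0.0]
contact_force: [0.1, 0.0, -1.8]
width: 0.563
grasp_force: 51.7
```

Call:
carry_out(
  motion=[
    [[0, 0, -0.003, 0, 0], [0, 0, -0.006, 0, 0], [0, 0, -0.008, 0, 0], [0, 0, -0.008, 0, 0], [0, 0, -0.008, 0, 0], [0, 0, -0.008, 0, 0], [0, 0, -0.008, 0, 0], [0, 0, -0.008, 0, 0], [0, 0, -0.008, 0, 0], [0, 0, -0.008, 0, 0], [0, 0, -0.008, 0, 0], [0, 0, -0.008, 0, 0], [0, 0, -0.008, 0, 0], [0, 0, -0.004, 0, 0], [0, 0, -0.002, 0, 0], [0, 0, 0, 0, 0], [0, 0, 0, 0, 0], [0, 0, 0, 0, 0]],
  ],
)

```text
time: 16.22
tool_pos: [489.1, -191.5, 206.5]
eef_rot: [-0.0, 0.985, 0.175, -0.0]
contact_force: [0.6, -0.1, -1.3]
width: 0.561
grasp_force: 51.7
```

```bash
python3 - <<'E'
from h import *
s=bot.get_obs(); print(s['time'],s['tool_pos'],s['contact_force'],s['width'])
I=[]
for n,a in(('scene',(60,220)),('side',(80,170))):
    im,d,c=grab(n); P=cloud(im,d,c); I.append(im[a[0]:a[0]+180,a[1]:a[1]+180,::-1]); c0=(489,-191)
    rr=np.hypot(P[...,0]-c0[0],P[...,1]-c0[1]); t=P[(rr<61)&(rr>30)&(P[...,2]>183)&(P[...,2]<210)]
    t=t[abs(t[:,2]-np.median(t[:,2]))<5]; A=np.c_[t[:,:2]-c0,np.ones(len(t))]
    print(n,'cover top',np.median(t[:,2]),'tilt',np.linalg.lstsq(A,t[:,2],rcond=None)[0][:2])
    f=P[(rr<58)&(P[...,2]>80)&(P[...,2]<95)]; print('  flange z',np.median(f[:,2]),cv2.minEnclosingCircle(f[:,:2].astype(np.float32)))
    k=P[(rr<16)&(P[...,2]<155)&(P[...,2]>115)]; print('  knob top',np.percentile(k[:,2],97),len(k))
cv2.imwrite('pics/f4.png',cv2.resize(np.hstack(I),None,fx=2.2,fy=2.2))
E
```

```text
16.2167 [ 489.12909656 -191.48024846  206.54117483] [ 0.57328705 -0.07353091 -1.27972101] 0.5612724521242023
scene cover top 201.886099515001 tilt [-0.00016237  0.00100775]
  flange z 86.84454844183824 ((490.7300720214844, -189.300048828125), 57.30278396606445)
  knob top 144.0034521459055 105
side cover top 200.33338960311318 tilt [0.00013037 0.01470603]
  flange z 85.45038242971157 ((489.4436340332031, -191.89122009277344), 56.92938232421875)
  knob top 141.8151496118743 113
```

View pics/f4.png

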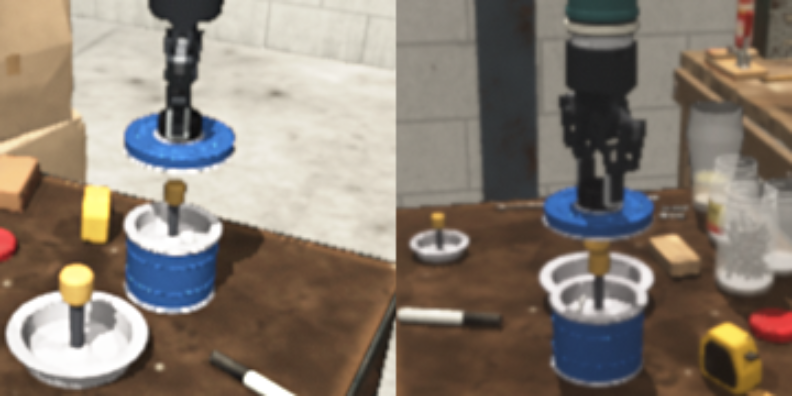

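The inner lid is seated in the tin: its knob top is near 143, as it should be, at crop (175,190) and (598,257). The cover is held level at about z = 201, with its skirt some 40 mm above the knob, so I hand in.

```bash
python3 -c "
from rig import bot
print(bot.hand_in())"
```

```text
the job is handed in; nothing more can be done
None
```

The job is handed in: the inner lid sits fully home in the tin, and the arm holds the cover level above it, skirt about 40 mm clear of the knob; I did not separately confirm the bolt in the dish or re-measure the bystanders.

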